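# Prop the feed bin's flap and take out the sample tin

### The job

The clear flap of the steel feed bin springs shut. With the tall white plastic block lift the flap by its overhanging edge, push it open and leave the block lying on the bin's ledge, so that the flap stays propped wide open by itself. Then lift the steel sample tin out of the bin and set it down gently, upright, in the shallow dark tray, leaving the flap propped open.

Things in the scene. Friction and masses are not known exactly. Their poses are not given: they have to be found in the camera images.
- ledge (a point): Fixed steel feed bin, rim 110 mm above the table: point on its flat near-side ledge, level with the rim, under where the block's centre should end. Axes: y along the ledge to the flap's hinge, x across it to the chamber. In mm: ledge solid, x -35 to 35, from y -43 (its free end) to the hinge line at y 102, no stop or rim on it. Chamber: x 35 to 230 inside, y -62 (outside -68) to 92, 104 deep.
- flap (a joint): Flap angle, rad: 0 shut (flat on the rim), grows as it swings up, 1.57 upright, limit 1.7. Springs shut if let go (0.09 to 0.16 N m). Clear plastic with aluminium edges, 4 mm thick, over ledge and chamber. With the block on the ledge, its end 5 to 25 mm short of the hinge, it leans on the block's top edge at 1.2 to 1.5 and stays. While pushed in it overhangs the block's end by up to 50 mm.
- flap_edge (a point): Underside of the flap's free edge (16 mm upturned lip), straight out from the ledge; moves with the flap. Edge 180 mm from the hinge, so shut it overhangs the ledge's free end by 35 mm (y -78 in the ledge's axes), with free space below down to the table: a part's end put under it from -y and raised lifts the flap with about 1 N; then moved towards the hinge over the ledge it swings it up.
- prop_mid (a point): Centre of the prop block: plain white plastic, 180 mm long (its y), 40 wide (its x), 70 high (z), about 0.5 kg, square-ended, the same both ways round. It lies on the table to the left of the bin, 70 mm side upright, and lies so on the ledge too, lengthwise. The flat white slab (120 x 50 x 18 mm) on the bench is not it.
- can_mid (a point): Centre of the sample tin: plain steel cylinder, 51 mm in diameter over its lid, 90 mm high, about 0.2 kg, upright on the floor of the bin's chamber under the flap; its top is about 14 mm below the rim, its centre about 59 mm below. z is its own axis.
- tray_floor (a point): Centre of the inner floor of the shallow square dark steel tray to the right of the bin: 150 x 150 mm outside, walls 4 mm thick and 20 mm high, floor 4 mm above the table; fixed. Its x and y run along its sides.
There are look-alikes about, which are no part of the job. Leave any green look-alike of the part that bears prop_mid alone.

How it is judged (in metres and radians):
On the way, in this order (a step that is already met when the one before it is completed fails the run):
1. the block lies on the ledge and props the flap open, with the robot's hand off everything (value of joint flap above 0.95 rad and distance between prop_mid and ledge below 0.065 m and z of prop_mid in the frame of ledge below 0.042 m and contact force between each of the fingers, the arm and anything else below 0.2 N), for 0.2 s.
2. the tin is lifted clear of the bin, the flap still propped (z of can_mid in the frame of ledge above 0.05 m and value of joint flap above 0.95 rad), for 0.1 s.
At the end, for the whole second after the job is handed in: The tin stands upright (within 0.1 rad) and at rest on the tray's floor, inside its walls; the flap stays open by more than 0.95 rad on the block, which lies on the ledge (centre less than 42 mm above it and less than 65 mm from the ledge point, of which 35 mm are its half height) (x of can_mid in the frame of tray_floor between -0.06 and 0.06 m and y of can_mid in the frame of tray_floor between -0.06 and 0.06 m and z of can_mid in the frame of tray_floor below 0.05 m and angle between can_mid's own z axis and vertical below 0.1 rad and linear speed of can below 0.02 m/s and value of joint flap above 0.95 rad and distance between prop_mid and ledge below 0.065 m and z of prop_mid in the frame of ledge below 0.042 m); the robot touches nothing.
It fails at once if the tin is dropped or thrown (moves faster than 0.7 m/s out of the fingers' hold) (linear speed of can above 0.7 m/s and contact force between the fingers and can below 0.1 N).
It also fails if it takes over 69 s, if anything falls off the work surface, if the arm or the gripper's body presses on something with over 40 N, if the wrist force passes 120 N, or if a joint passes its speed limit or range.

### The arm

A 6-joint arm with a two-finger parallel gripper is mounted at the origin on the work surface. World frame = base frame: x ahead of the robot, y to its left, z up, the work surface at z = 0. Lengths are in mm, angles in degrees, forces in N, time in s.
With the tool pointing down it reaches from about 350 to 850 mm from the base axis. Payload 8.1 kg.
Tool frame: the origin (TCP) lies between the finger pads; the fingertips stand 17 mm ahead of it and the grasp point (between the pads) lies 2 mm behind it (bot.tip_extent is the distance from the TCP to the fingertips, in mm); z points along the fingers, y is the direction in which the jaws open and shut (so a half turn about z gives the same grasp; the last joint's range is limited). The gripper opens to 93 mm and grips with 3 to 60 N. Pads are 15 mm wide; open, the fingers measure 128 mm over their backs; the gripper's body (75 mm by 188 mm) begins 65 mm behind the grasp point.
Start: joints at [65.867, 7.471, 85.268, -0, 87.261, -4.893], TCP at [197.693, 566.5, 235.635] pointing down, gripper open.
Joint ranges: [-169.43, 169.43], [-51.17, 129.36], [1.28, 143.12], [-76.62, 256.62], [0, 156.53], [-152.29, 152.29]. Speed limits (degrees/s): [136.94, 136.94, 159.86, 180, 180, 180].

### API

Orientations are given as [roll, pitch, yaw] about the fixed x, y, z axes, in that order (R = Rz(yaw) Ry(pitch) Rx(roll)).
In Python, from bench import bot gives the robot as it stands. The module is installed in compiled form; this text tells all that it offers.
- The arm moves only by the tool move_arm, never from a script. Its argument "motion" is a list of rows, each an object with "fingers": the closure, from 0 (fully open) to 1 (shut); "translation": the shift along the world's x, y, z normalised to -1 to 1, where 1 is 30 cm, a list of three; "spin": the turn about the world's z normalised to -1 to 1, where 1 is pi/4 rad. In form: [{"fingers": fingers, "translation": [dx, dy, dz], "spin": spin}, ...]. A call has exactly 5 rows; each row is the pose to reach, as a shift and turn from the pose commanded when the call began; what a row does not reach only later rows make up. A row lasts 1/12 s, in which the tool goes at most 41.7 mm and 7.16 degrees, less where a joint would pass 70% of its speed; a pose out of reach is approached as far as the arm can. A call with a number of a shift or a turn outside -1 to 1 is refused whole. A call with a gripper value outside its range is refused whole. The fingers move at their own pace and stop on an object; "newtons" is the grip in N (left out, the last holds). Time passes only in rows, so rows that repeat a pose let the fingers close, or fill a call up. It gives the time, the measured TCP pose, the force and the opening at its end, in the units of the state.
- bot.observe(): the state, without advancing time (a new reading comes with each control period).
- bot.snapshot(name): name is "scene" or "top" or "wrist"; returns a dict with "img" (400x640x3 uint8, red, green, blue), "camera_matrix" (3x3 intrinsics, pixels), "position" and "orientation" of the camera in the world. Camera axes: x right, y up, looking along -z (the intrinsics and any distortion apply to the point x, -y, -z); pixel columns grow to the right and rows downward; lengths in mm; the calibration is good to about 2 mm. A picture is of the moment at which its call begins. There is no depth.
- bot.close_job(): hands the job in, once; it reports no verdict.
The state is a dict: "time_s": time; "joint_pos": joint angles; "qvel": joint speeds; "tau": joint torques, N m; "ee_pos": TCP position; "orientation": TCP orientation; "force": force on the tool from outside, world axes, zero at the start; "wrist_torque": the same for the moment, N m; "finger_gap": opening from 0.0 (shut) to 1.0 (fully open).
Only numpy, scipy, OpenCV 4.12 (cv2) and the standard library are available. Lean on these libraries where they do the work, as an engineer would, in place of code of your own. Each camera call takes 0.05 s, during which the arm holds its last target.

## Working session

There is one attempt and no reset: what is moved stays moved. The work goes in short steps, Python scripts to look and compute and a tool call to move; the robot and the scene stay as the last step left them, time stands still between calls to the robot, and variables do not carry over. Pictures are saved under pics/ and viewed, and the job is handed in when it is done.

Besides the shell and the picture viewer there is one more tool, called after ">>>" as name([rows], argument=value, ...), one row to a line, values as JSON. move_arm: Moves the arm, as the interface text tells. Scaled input: -1 to 1 covers 30 cm each way for a shift and pi/4 rad each way for a turn. Its arguments: {"type":"object","properties":{"motion":{"type":"array","items":{"type":"object","properties":{"fingers":{"type":"number"},"translation":{"type":"array","items":{"type":"number"}},"spin":{"type":"number"}}}},"newtons":{"type":"number"}},"required":["motion"]}

```bash
mkdir -p pics; python3 - <<'E'
from bench import bot
import cv2,json
import numpy as np
print(bot.observe())
for n in ("scene","top","wrist"):
    s=bot.snapshot(n)
    cv2.imwrite(f"pics/{n}0.png",s["img"][:,:,::-1])
    print(n,s["camera_matrix"],s["position"],s["orientation"],[k for k in s])
    np.savez(f"pics/{n}0.npz",K=s["camera_matrix"],p=s["position"],o=s["orientation"])
E
```

```text
{'time_s': 0.0, 'joint_pos': array([ 6.58661746e+01,  7.51251676e+00,  8.53294403e+01, -1.08524234e-03,
        8.72620602e+01, -4.89318111e+00]), 'qvel': array([ 0.00406808,  0.10006999, -0.00548934,  0.06231579, -0.088303  ,
       -0.03151048]), 'tau': array([ 1.78539438e-03, -5.59855950e+01, -4.91760314e+01,  7.69760530e-02,
        3.55485664e-02, -1.41029614e-04]), 'ee_pos': array([197.48598633, 565.99383571, 234.61290095]), 'orientation': array([-1.79896269e+02, -7.79253713e-03,  1.60759401e+02]), 'force': array([-0.02333034,  0.11246752,  0.6578534 ]), 'wrist_torque': array([-0.05827779,  0.0299094 ,  0.00402719]), 'finger_gap': 0.9960296318170939}
scene [[495.88575065   0.         320.91267974]
 [  0.         495.88575065 188.61133658]
 [  0.           0.           1.        ]] [1556.04206167  745.23884661  870.35706928] [ 59.28339625  -0.5941627  122.13928086] ['img', 'camera_matrix', 'position', 'orientation']
top [[452.49081369   0.         319.34188687]
 [  0.         452.49081369 196.14705768]
 [  0.           0.           1.        ]] [ 175.74959073   81.61978037 1606.77239603] [ 1.17609987e+01  6.97365966e-02 -8.59435626e+01] ['img', 'camera_matrix', 'position', 'orientation']
wrist [[342.8077658    0.         322.61293263]
 [  0.         342.8077658  197.97661915]
 [  0.           0.           1.        ]] [126.1457623  590.32347413 382.98940979] [-1.57358378e+01  4.31247551e-02  7.08477227e+01] ['img', 'camera_matrix', 'position', 'orientation']
```

View pics/scene0.png

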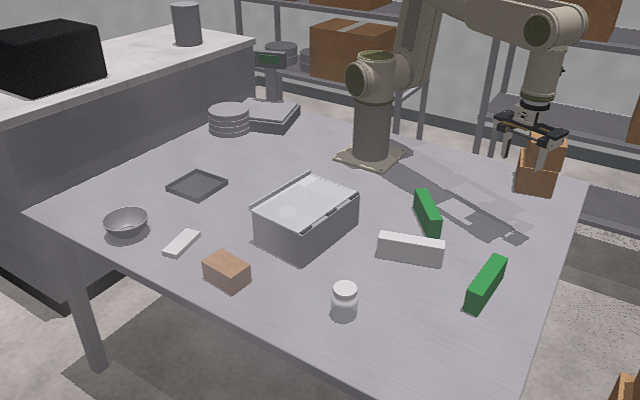

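View pics/top0.png

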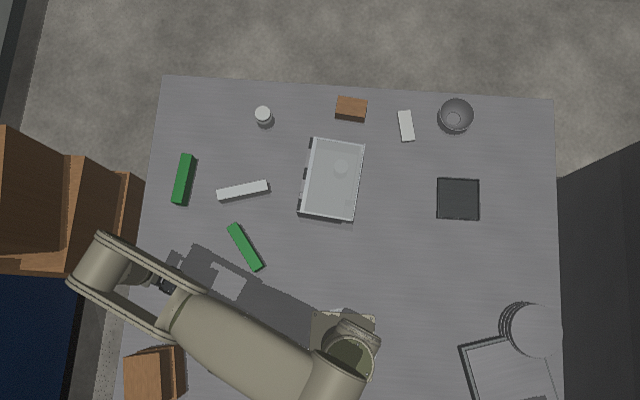

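View pics/wrist0.png

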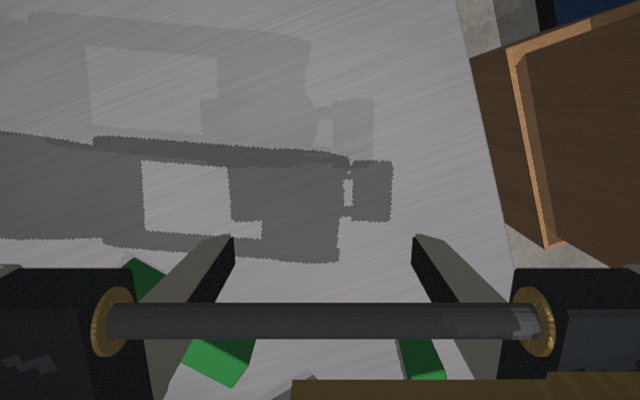

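Candidates for the prop: the white block at top (243,190) / scene (411,249); the green ones at top (183,179) and (245,247) and the white flat slab at top (405,125) are not it. I'll check crops.

```bash
python3 - <<'E'
import cv2
import numpy as np
a=cv2.imread("pics/top0.png")
cv2.imwrite("pics/c1.png",cv2.resize(a[120:240,200:390],None,fx=4.2,fy=4.2,interpolation=cv2.INTER_CUBIC))
a=cv2.imread("pics/scene0.png")
cv2.imwrite("pics/c2.png",cv2.resize(a[165:275,240:450],None,fx=3.8,fy=3.8,interpolation=cv2.INTER_CUBIC))
E
```

```text
(no output)
```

View pics/c1.png

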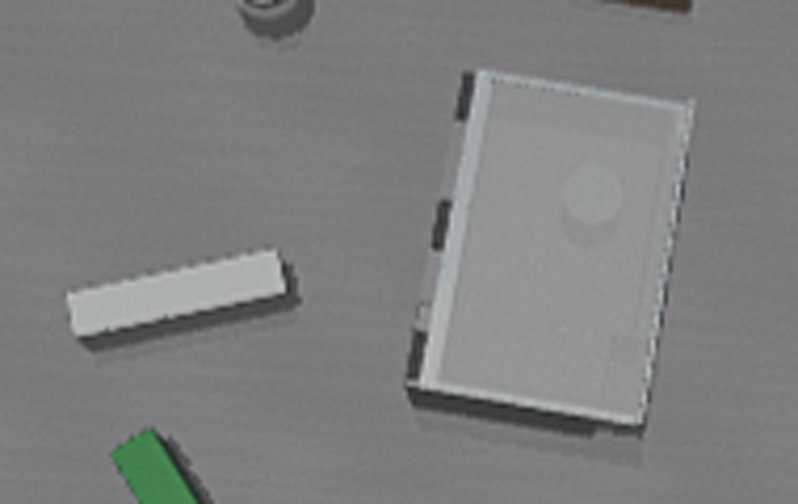

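View pics/c2.png

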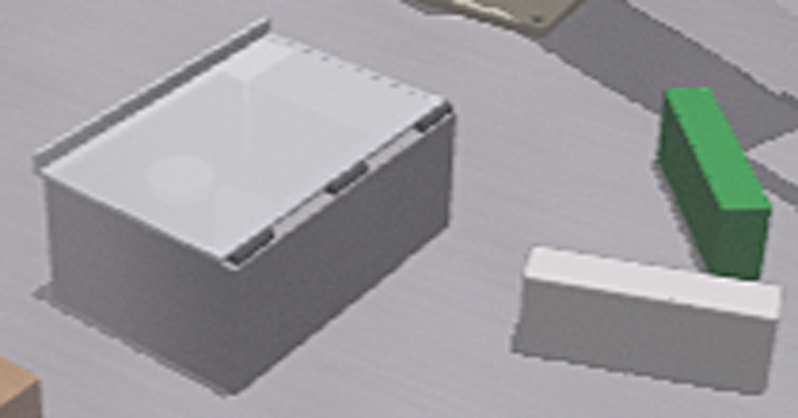

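```bash
cat > h.py <<'E'
import numpy as np, cv2
from scipy.spatial.transform import Rotation as R
def cam(d):
    return np.array(d["K"] if "K" in d else d["camera_matrix"]),np.array(d["p"] if "p" in d else d["position"]),R.from_euler("xyz",d["o"] if "o" in d else d["orientation"],degrees=True).as_matrix()
def unproj(c,uv,z):
    K,p,M=c; uv=np.atleast_2d(uv).astype(float)
    r=np.c_[(uv[:,0]-K[0,2])/K[0,0],-(uv[:,1]-K[1,2])/K[1,1],-np.ones(len(uv))]@M.T
    return p+r*((z-p[2])/r[:,2])[:,None]
def proj(c,X):
    K,p,M=c; q=(np.atleast_2d(X)-p)@M
    return np.c_[K[0,0]*q[:,0]/-q[:,2]+K[0,2],K[1,1]*-q[:,1]/-q[:,2]+K[1,2]]
E
python3 - <<'E'
from h import *
np.set_printoptions(precision=1,suppress=True)
t=cam(np.load("pics/top0.npz"));
f=lambda l:np.array(l)/4.2+np.array([200,120])
print("block top",unproj(t,f([[68,294],[275,249],[285,289],[76,337]]),70))
print("flap/lip corners z~114..126: ",unproj(t,f([[476,70],[694,100],[643,425],[422,388]]),112))
print("lip top z126",unproj(t,f([[694,100],[643,425]]),126))
print("hinge",unproj(t,f([[464,72],[410,380]]),110))
print("tin top z96",unproj(t,f([[592,192]]),96))
print("tray",unproj(t,[[438,178],[479,179],[479,220],[437,219]],24))
s=cam(np.load("pics/scene0.npz"))
g=lambda l:np.array(l)/3.8+np.array([240,165])
print("scene block top",unproj(s,g([[536,247],[780,285],[776,318],[525,279]]),70))
print("scene flap",unproj(s,g([[225,265],[450,105],[268,25],[35,160]]),112))
print("tin",unproj(s,g([[180,178]]),96))
E
```

```text
block top [[491.3 465.7  70. ]
 [541.6 298.3  70. ]
 [508.2 286.8  70. ]
 [455.6 454.9  70. ]]
flap/lip corners z~114..126:  [[694.8 141.2 112. ]
 [681.6 -39.7 112. ]
 [408.9 -12.9 112. ]
 [426.2 164.6 112. ]]
lip top z126 [[676.9 -38.6 126. ]
 [406.7 -12.  126. ]]
hinge [[693.1 151.  110. ]
 [432.3 174.7 110. ]]
tin top z96 [[601.9  38.8  96. ]]
tray [[ 601.  -314.7   24. ]
 [ 607.7 -462.    24. ]
 [ 458.2 -461.8   24. ]
 [ 451.3 -313.8   24. ]]
scene block top [[510.1 295.2  70. ]
 [457.4 461.7  70. ]
 [495.7 472.7  70. ]
 [549.8 306.   70. ]]
scene flap [[699.5 150.1 112. ]
 [430.1 178.2 112. ]
 [399.4 -11.1 112. ]
 [667.3 -41.7 112. ]]
tin [[609.   47.6  96. ]]
```

>>> move_arm([
  {"fingers": 0, "translation": [0.12, -0.08, 0.03], "spin": -0.15},
  {"fingers": 0, "translation": [0.24, -0.16, 0.06], "spin": -0.3},
  {"fingers": 0, "translation": [0.36, -0.24, 0.09], "spin": -0.45},
  {"fingers": 0, "translation": [0.46, -0.3, 0.12], "spin": -0.6},
  {"fingers": 0, "translation": [0.56, -0.36, 0.15], "spin": -0.75},
])

```text
time_s: 0.57
ee_pos: [367.1, 456.9, 280.8]
orientation: [-180.0, 0.0, 126.7]
force: [0.3, 0.2, 0.3]
finger_gap: 1.002
```

>>> move_arm([
  {"fingers": 0, "translation": [0.12, -0.08, 0], "spin": -0.1},
  {"fingers": 0, "translation": [0.24, -0.16, 0], "spin": -0.2},
  {"fingers": 0, "translation": [0.36, -0.24, 0], "spin": -0.3},
  {"fingers": 0, "translation": [0.44, -0.32, 0], "spin": -0.42},
  {"fingers": 0, "translation": [0.47, -0.32, 0], "spin": -0.43},
])

```text
time_s: 0.98
ee_pos: [510.5, 357.5, 280.0]
orientation: [-180.0, 0.1, 107.0]
force: [-0.6, -0.7, 0.2]
finger_gap: 1.003
```

>>> move_arm([
  {"fingers": 0, "translation": [0, 0, 0], "spin": 0},
  {"fingers": 0, "translation": [0, 0, 0], "spin": 0},
  {"fingers": 0, "translation": [0, 0, 0], "spin": 0},
  {"fingers": 0, "translation": [0, 0, 0], "spin": 0},
  {"fingers": 0, "translation": [0, 0, 0], "spin": 0},
])

```text
time_s: 1.4
ee_pos: [505.5, 363.7, 280.8]
orientation: [180.0, -0.0, 107.8]
force: [-0.4, -0.7, 0.0]
finger_gap: 0.997
```

```bash
cat > snap.py <<'E'
import sys
from bench import bot
from h import *
np.set_printoptions(precision=2,suppress=True)
n,name=sys.argv[1],sys.argv[2]
s=bot.snapshot(n); cv2.imwrite(f"pics/{name}.png",s["img"][:,:,::-1])
np.savez(f"pics/{name}.npz",K=s["camera_matrix"],p=s["position"],o=s["orientation"])
o=bot.observe(); print(o["time_s"],o["ee_pos"],o["orientation"],o["force"],o["wrist_torque"],o["finger_gap"],s["position"])
E
python3 snap.py wrist w1
```

```text
1.45 [505.66 363.53 280.77] [180.    -0.01 107.79] [-0.92 -0.22 -0.35] [-0.07  0.01  0.02] 0.9994970827198031 [482.06 434.48 429.09]
```

View pics/w1.png

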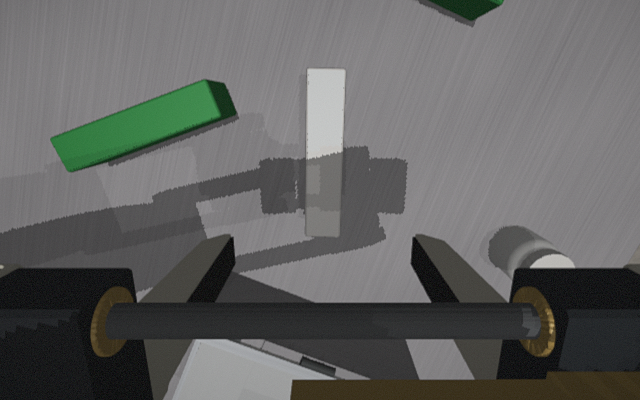

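The wrist view shows the white block's top face, corners about (307,69), (345,69), (342,237), (305,236); green block at left, untouched.

```bash
python3 - <<'E'
from h import *
np.set_printoptions(precision=1,suppress=True)
a=cv2.imread("pics/w1.png")
cv2.imwrite("pics/c3.png",cv2.resize(a[55:250,280:370],None,fx=3,fy=3,interpolation=cv2.INTER_CUBIC))
c=cam(np.load("pics/w1.npz"))
g=cv2.cvtColor(a,cv2.COLOR_BGR2GRAY).astype(float)
for r in (80,100,120,140,190,200,215,225): # side edges
    d=np.diff(g[r-2:r+3].mean(0)); 
    L=295+np.argmax(d[295:320]); Rr=330+np.argmin(d[330:358]); print(r,L+.5,Rr+.5,d[L],d[Rr])
P=unproj(c,[[306.5,68.5],[345.5,68.5],[342.5,238],[304.5,237]],70)
print(P,P.mean(0)); print(np.linalg.norm(P-np.roll(P,1,0),axis=1))
v=(P[0]+P[1]-P[2]-P[3]); print(np.degrees(np.arctan2(v[1],v[0])))
E
```

```text
80 306.5 344.5 54.2 -42.20000000000002
100 306.5 344.5 39.599999999999994 -38.2
120 305.5 343.5 35.20000000000002 -57.39999999999999
140 305.5 342.5 49.000000000000014 -56.999999999999986
190 305.5 340.5 25.60000000000001 -19.60000000000001
200 305.5 340.5 13.799999999999997 -16.0
215 306.5 339.5 12.400000000000006 -20.0
225 306.5 339.5 11.399999999999991 -28.400000000000006
[[457.6 459.7  70. ]
 [494.2 471.5  70. ]
 [549.  301.1  70. ]
 [508.  289.1  70. ]] [502.2 380.3  70. ]
[177.9  38.4 179.1  42.7]
107.15080463856899
```

View pics/c3.png

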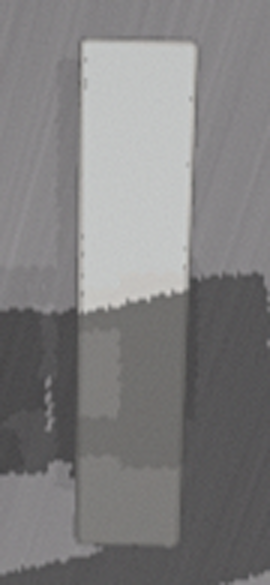

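```bash
python3 - <<'E'
from h import *
np.set_printoptions(precision=1,suppress=True)
c=cam(np.load("pics/w1.npz"))
P=unproj(c,[[306.5,68.3],[345.3,68.3],[339.7,237],[305.6,237]],70)
print(P,P.mean(0)); print(np.linalg.norm(P-np.roll(P,1,0),axis=1))
v=(P[0]+P[1]-P[2]-P[3]); print(np.degrees(np.arctan2(v[1],v[0])))
for z in (70,):
  C=P.mean(0)[:2]
  t=np.radians(107.8); u=np.array([np.cos(t),np.sin(t)])
  print("grasp", C-22*u)
E
```

```text
[[457.6 459.9  70. ]
 [493.9 471.6  70. ]
 [545.7 301.2  70. ]
 [509.2 289.5  70. ]] [501.6 380.5  70. ]
[178.   38.2 178.1  38.3]
106.8703487051953
grasp [508.3 359.6]
```

>>> move_arm([
  {"fingers": 0, "translation": [0.006, -0.01, -0.13], "spin": -0.018},
  {"fingers": 0, "translation": [0.006, -0.01, -0.26], "spin": -0.018},
  {"fingers": 0, "translation": [0.006, -0.01, -0.39], "spin": -0.018},
  {"fingers": 0, "translation": [0.006, -0.01, -0.5], "spin": -0.018},
  {"fingers": 0, "translation": [0.006, -0.01, -0.58], "spin": -0.018},
])

```text
time_s: 1.87
ee_pos: [506.2, 359.1, 102.8]
orientation: [-179.8, 0.0, 106.9]
force: [0.0, 0.1, -0.2]
finger_gap: 1.001
```

```bash
python3 snap.py wrist w2
```

```text
1.9167 [503.95 357.74  97.97] [-179.43    0.14  106.93] [-2.39 -1.87 -4.78] [-0.12  0.13 -0.01] 1.004369462304826 [484.34 430.61 251.06]
```

View pics/w2.png

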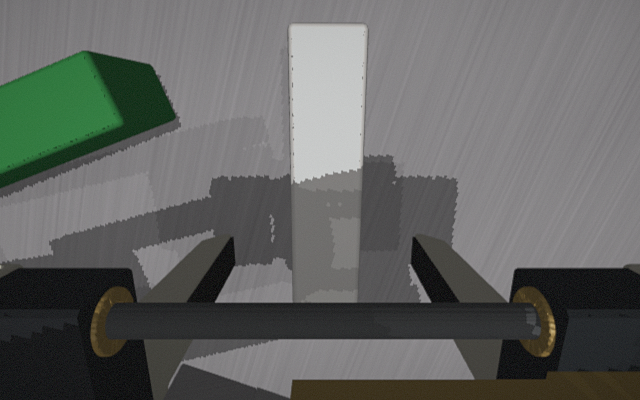

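Block is centred between the fingers (block 292–360, fingers 235/412). Going down and gripping.

>>> move_arm([
  {"fingers": 0, "translation": [0, 0, -0.07], "spin": 0},
  {"fingers": 0, "translation": [0, 0, -0.14], "spin": 0},
  {"fingers": 0, "translation": [0, 0, -0.19], "spin": 0},
  {"fingers": 0, "translation": [0, 0, -0.208], "spin": 0},
  {"fingers": 0, "translation": [0, 0, -0.208], "spin": 0},
])

```text
time_s: 2.33
ee_pos: [507.4, 359.4, 43.4]
orientation: [-179.9, 0.0, 106.9]
force: [-0.2, -0.1, -0.2]
finger_gap: 0.999
```

>>> move_arm([
  {"fingers": 0.7, "translation": [0, 0, 0], "spin": 0},
  {"fingers": 0.7, "translation": [0, 0, 0], "spin": 0},
  {"fingers": 0.7, "translation": [0, 0, 0], "spin": 0},
  {"fingers": 0.7, "translation": [0, 0, 0], "spin": 0},
  {"fingers": 0.7, "translation": [0, 0, 0], "spin": 0},
], newtons=60)

```text
time_s: 2.75
ee_pos: [509.0, 359.8, 45.2]
orientation: [179.9, -0.0, 106.8]
force: [0.5, -0.9, 0.0]
finger_gap: 0.691
```

>>> move_arm([
  {"fingers": 1, "translation": [0, 0, 0], "spin": 0},
  {"fingers": 1, "translation": [0, 0, 0], "spin": 0},
  {"fingers": 1, "translation": [0, 0, 0], "spin": 0},
  {"fingers": 1, "translation": [0, 0, 0], "spin": 0},
  {"fingers": 1, "translation": [0, 0, 0], "spin": 0},
], newtons=60)

```text
time_s: 3.17
ee_pos: [508.4, 359.4, 44.2]
orientation: [-180.0, 0.0, 106.8]
force: [-1.2, -0.6, 0.9]
finger_gap: 0.425
```

```bash
python3 snap.py wrist w3
```

```text
3.2167 [508.37 359.4   44.18] [-179.98    0.01  106.85] [-1.13  0.38  1.63] [-0.19  0.11 -0.09] 0.4290768923690861 [486.16 430.67 192.48]
```

View pics/w3.png

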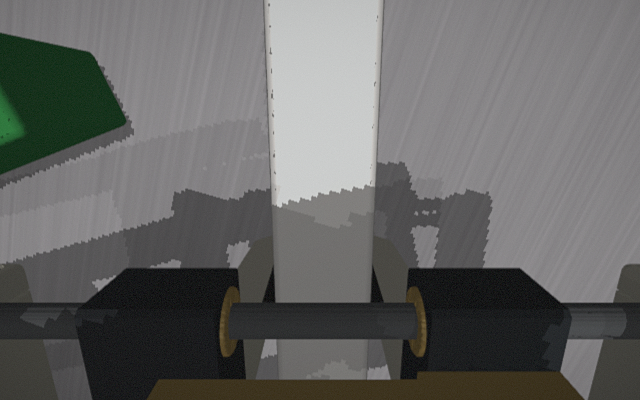

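Gripped (gap 0.429 → 39.9 mm, matching 40). Lifting and moving high over the bin, for a close look at the bin.

>>> move_arm([
  {"fingers": 1, "translation": [0, 0, 0.05], "spin": 0},
  {"fingers": 1, "translation": [0, 0, 0.15], "spin": 0},
  {"fingers": 1, "translation": [0, 0, 0.28], "spin": 0},
  {"fingers": 1, "translation": [0, 0, 0.41], "spin": 0},
  {"fingers": 1, "translation": [0, 0, 0.54], "spin": 0},
])

```text
time_s: 3.63
ee_pos: [507.4, 358.8, 206.1]
orientation: [-179.8, 0.1, 106.9]
force: [1.1, 0.6, -5.9]
finger_gap: 0.427
```

>>> move_arm([
  {"fingers": 1, "translation": [0.01, -0.08, 0.08], "spin": -0.05},
  {"fingers": 1, "translation": [0.02, -0.16, 0.15], "spin": -0.1},
  {"fingers": 1, "translation": [0.03, -0.26, 0.22], "spin": -0.15},
  {"fingers": 1, "translation": [0.05, -0.36, 0.29], "spin": -0.2},
  {"fingers": 1, "translation": [0.06, -0.46, 0.34], "spin": -0.25},
])

```text
time_s: 4.05
ee_pos: [526.5, 220.2, 309.2]
orientation: [180.0, 0.0, 95.5]
force: [1.1, -1.3, -5.8]
finger_gap: 0.431
```

>>> move_arm([
  {"fingers": 1, "translation": [0.03, -0.1, 0.05], "spin": -0.05},
  {"fingers": 1, "translation": [0.06, -0.22, 0.1], "spin": -0.1},
  {"fingers": 1, "translation": [0.08, -0.34, 0.15], "spin": -0.16},
  {"fingers": 1, "translation": [0.1, -0.44, 0.2], "spin": -0.22},
  {"fingers": 1, "translation": [0.11, -0.54, 0.24], "spin": -0.24},
])

```text
time_s: 4.47
ee_pos: [559.5, 57.6, 380.1]
orientation: [-179.9, 0.0, 84.6]
force: [0.4, -1.3, -5.9]
finger_gap: 0.432
```

>>> move_arm([
  {"fingers": 1, "translation": [0, 0, 0], "spin": 0},
  {"fingers": 1, "translation": [0, 0, 0], "spin": 0},
  {"fingers": 1, "translation": [0, 0, 0], "spin": 0},
  {"fingers": 1, "translation": [0, 0, 0], "spin": 0},
  {"fingers": 1, "translation": [0, 0, 0], "spin": 0},
])

```text
time_s: 4.88
ee_pos: [559.0, 60.6, 379.1]
orientation: [-179.9, -0.0, 84.9]
force: [0.2, 0.6, -4.4]
finger_gap: 0.429
```

```bash
python3 snap.py wrist w4;python3 snap.py scene s4
```

```text
4.9333 [559.09  60.6  379.3 ] [-179.91    0.     84.9 ] [-0.36 -0.09 -5.2 ] [-0.16  0.1   0.04] 0.4287533587812844 [565.54 134.74 527.33]
4.9833 [559.2   60.49 379.52] [-179.93    0.     84.89] [ 0.34 -0.27 -5.03] [-0.18  0.09  0.05] 0.4246852197995642 [1556.04  745.24  870.36]
```

View pics/w4.png

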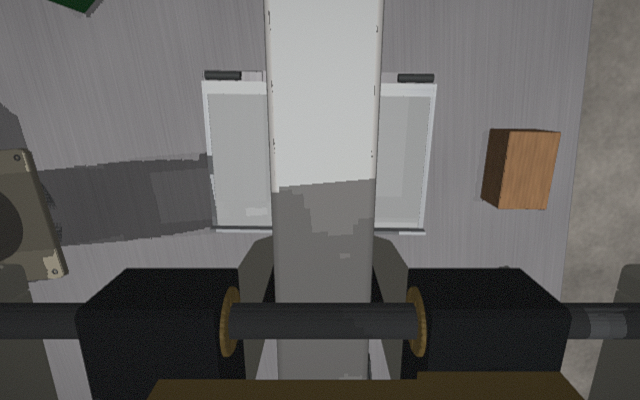

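View pics/s4.png

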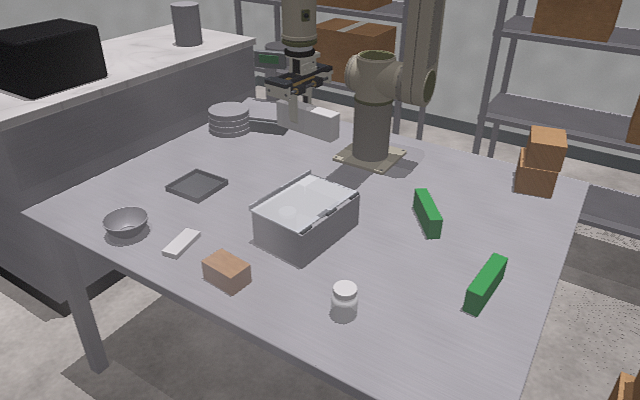

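Wrist view: flap corners about (203,81), (436,84) at the hinge side and (212,230), (425,232) at the lip; block held level. Zooming.

```bash
python3 - <<'E'
from h import *
a=cv2.imread("pics/w4.png")
A=cv2.resize(a[60:245,195:290],None,fx=4,fy=3.2,interpolation=cv2.INTER_CUBIC)
B=cv2.resize(a[60:245,360:450],None,fx=4,fy=3.2,interpolation=cv2.INTER_CUBIC)
cv2.imwrite("pics/c4.png",np.hstack([A,B]))
E
```

```text
(no output)
```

View pics/c4.png

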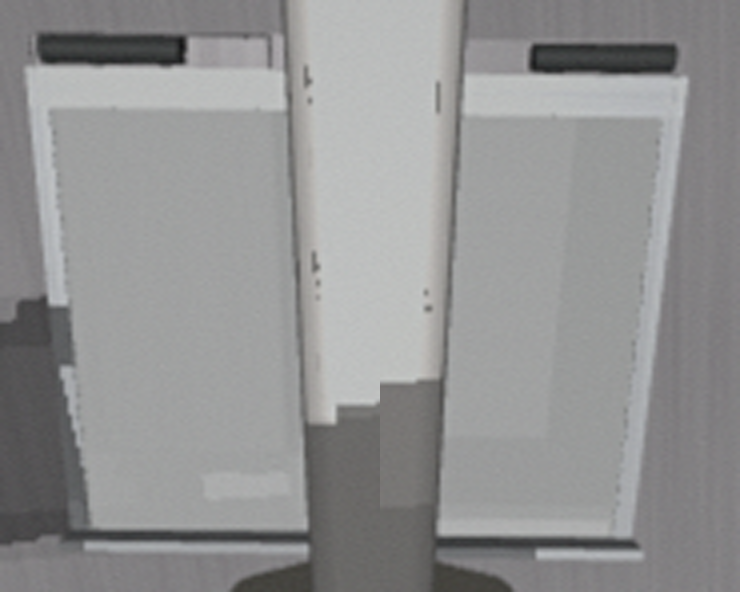

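```bash
python3 - <<'E'
from h import *
np.set_printoptions(precision=1,suppress=True)
c=cam(np.load("pics/w4.npz"))
# block: lead end top corners hidden; width check etc
N,F=unproj(c,[[201.75,81.25],[436.75,84.0]],114)
LN,LF=unproj(c,[[211.5,226.2],[425.,228.7]],114)
HN,HF=unproj(c,[[204.5,75],[434.5,78]],112)
print("flap hinge corners",N,F,np.linalg.norm(N-F)); print("lip base",LN,LF,np.linalg.norm(LN-LF)); print("barrels",HN,HF,np.linalg.norm(HN-HF))
for a,b in((N,F),(LN,LF),(HN,HF)):print(np.degrees(np.arctan2(*(b-a)[1::-1])))
for a,b in((N,LN),(F,LF)):print(np.linalg.norm(a-b),np.degrees(np.arctan2(*(a-b)[1::-1])))
yaw=np.radians(-5.2); x=np.array([np.cos(yaw),np.sin(yaw)]);y=np.array([-x[1],x[0]])
mid=(N+F)[:2]/2; print("mid dist hinge barrels->lip", ((HN+HF-LN-LF)[:2]/2)@y)
for n,p in dict(N=N,F=F,LN=LN,LF=LF,HN=HN,HF=HF).items(): print(n,"x,y ledge rel (455,70)",(p[:2]-[455,70])@x,(p[:2]-[455,70])@y)
E
```

```text
flap hinge corners [429.3 169.4 114. ] [696.9 142.9 114. ] 268.9175411481113
lip base [409.7  -5.8 114. ] [682.3 -33.  114. ] 273.9867699919309
barrels [433. 176. 112.] [695.  149.7 112. ] 263.2668714094945
-5.653549046936352
-5.7013459916206415
-5.724367619811451
176.2816336075158 83.5949459402086
176.51656681025898 85.2414017749348
mid dist hinge barrels->lip 183.133018784943
N x,y ledge rel (455,70) -34.575005960294845 96.6733367391991
F x,y ledge rel (455,70) 234.33410979572574 94.54462810219559
LN x,y ledge rel (455,70) -38.28231632438808 -79.56930905687013
LF x,y ledge rel (455,70) 235.69396484699718 -81.96670057877081
HN x,y ledge rel (455,70) -31.47643525297719 103.56969864725023
HF x,y ledge rel (455,70) 231.7794108758964 101.16032928699481
```

>>> move_arm([
  {"fingers": 1, "translation": [-0.03, -0.05, 0], "spin": 0},
  {"fingers": 1, "translation": [-0.08, -0.13, -0.02], "spin": -0.009},
  {"fingers": 1, "translation": [-0.13, -0.21, -0.04], "spin": -0.009},
  {"fingers": 1, "translation": [-0.19, -0.3, -0.07], "spin": -0.009},
  {"fingers": 1, "translation": [-0.25, -0.4, -0.1], "spin": -0.009},
])

```text
time_s: 5.4
ee_pos: [483.8, -60.3, 349.9]
orientation: [180.0, -0.0, 84.5]
force: [0.8, -0.5, -4.6]
finger_gap: 0.429
```

>>> move_arm([
  {"fingers": 1, "translation": [-0.05, -0.09, -0.05], "spin": 0},
  {"fingers": 1, "translation": [-0.1, -0.17, -0.1], "spin": 0},
  {"fingers": 1, "translation": [-0.14, -0.23, -0.16], "spin": 0},
  {"fingers": 1, "translation": [-0.168, -0.27, -0.24], "spin": 0},
  {"fingers": 1, "translation": [-0.168, -0.27, -0.32], "spin": 0},
])

```text
time_s: 5.82
ee_pos: [433.1, -143.4, 253.9]
orientation: [179.9, 0.1, 84.3]
force: [0.6, 0.6, -5.9]
finger_gap: 0.424
```

>>> move_arm([
  {"fingers": 1, "translation": [0, 0, -0.12], "spin": 0},
  {"fingers": 1, "translation": [0, 0, -0.24], "spin": 0},
  {"fingers": 1, "translation": [0, 0, -0.36], "spin": 0},
  {"fingers": 1, "translation": [0, 0, -0.46], "spin": 0},
  {"fingers": 1, "translation": [0, 0, -0.5], "spin": 0},
])

```text
time_s: 6.23
ee_pos: [431.1, -139.6, 99.1]
orientation: [-179.6, -0.1, 84.5]
force: [-1.3, 0.8, -6.5]
finger_gap: 0.424
```

>>> move_arm([
  {"fingers": 1, "translation": [0, 0, -0.05], "spin": 0},
  {"fingers": 1, "translation": [0, 0, -0.1], "spin": 0},
  {"fingers": 1, "translation": [0, 0, -0.108], "spin": 0},
  {"fingers": 1, "translation": [0, 0, -0.108], "spin": 0},
  {"fingers": 1, "translation": [0, 0, -0.108], "spin": 0},
])

```text
time_s: 6.65
ee_pos: [434.5, -141.4, 72.5]
orientation: [180.0, 0.0, 84.4]
force: [0.8, -0.7, -5.5]
finger_gap: 0.432
```

```bash
python3 snap.py wrist w5;python3 snap.py scene s5; python3 snap.py top t5;python3 - <<'E'
from h import *
a=cv2.imread("pics/t5.png")
cv2.imwrite("pics/c5.png",cv2.resize(a[120:270,270:460],None,fx=4,fy=4,interpolation=cv2.INTER_CUBIC))
a=cv2.imread("pics/s5.png")
cv2.imwrite("pics/c6.png",cv2.resize(a[100:260,220:420],None,fx=3.7,fy=3.7,interpolation=cv2.INTER_CUBIC))
E
```

```text
6.7 [ 434.92 -141.63   73.02] [179.91   0.03  84.42] [ 1.02 -0.47 -5.05] [-0.25  0.11  0.02] 0.42749587216721213 [441.26 -67.23 220.79]
6.75 [ 435.09 -141.77   73.2 ] [179.88   0.04  84.41] [-0.13 -0.11 -5.82] [-0.26  0.05  0.04] 0.43050626265030173 [1556.04  745.24  870.36]
6.8 [ 435.09 -141.83   73.2 ] [179.87   0.04  84.41] [-0.15  0.12 -5.56] [-0.16  0.07  0.06] 0.4304956685589469 [ 175.75   81.62 1606.77]
```

View pics/w5.png

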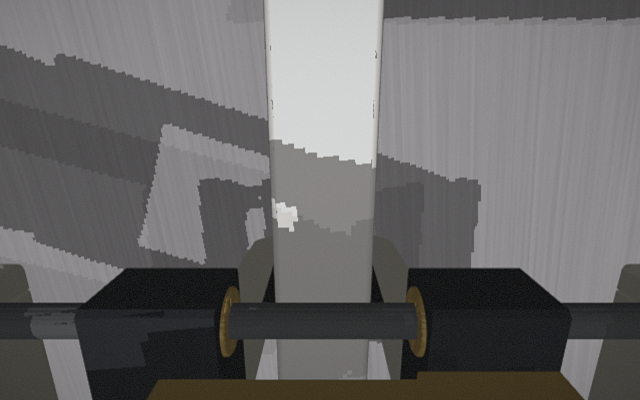

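View pics/c5.png

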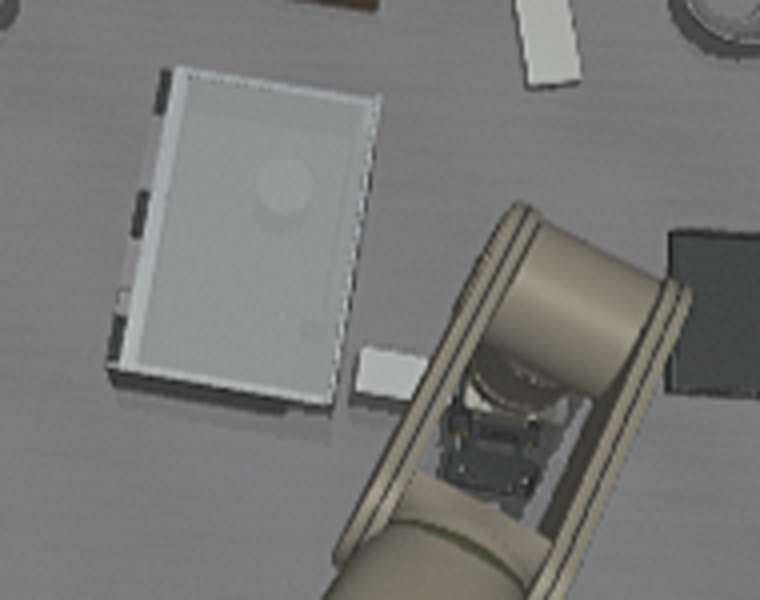

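View pics/c6.png

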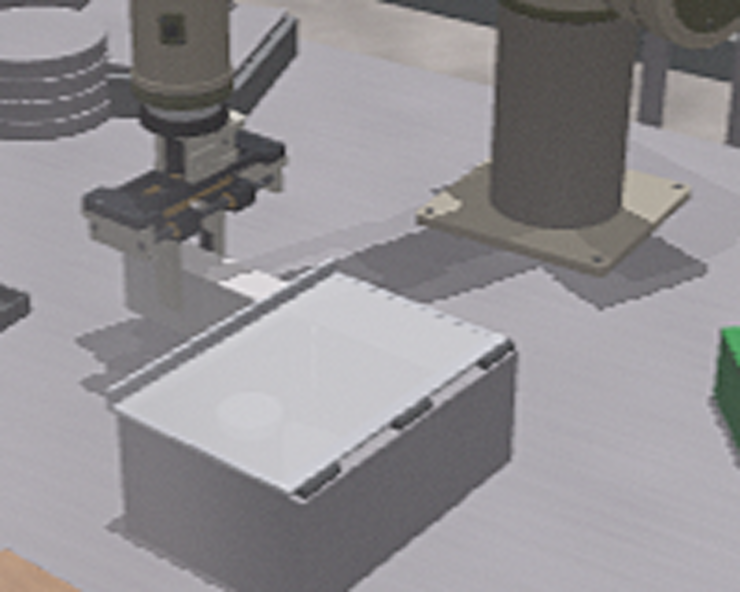

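```bash
python3 - <<'E'
from h import *
np.set_printoptions(precision=1,suppress=True)
t=cam(np.load("pics/t5.npz"))
f=lambda l:np.array(l)/4+np.array([270,120])
B=unproj(t,f([[361,346],[355,393]]),98.5)
L=unproj(t,f([[380,97],[333,406]]),128)
H=unproj(t,f([[161,88],[117,337]]),112)
N=unproj(t,f([[121,372]]),114)
yaw=np.radians(-5.6); x=np.array([np.cos(yaw),np.sin(yaw)]);y=np.array([-x[1],x[0]])
for n,q in (("block lead",B),("lip",L),("hinge",H),("near hinge corner",N)):
    d=q[:,:2]-[454.5,69.5]; print(n,q,"\n x",d@x,"y",d@y)
tc=np.array([435.1,-141.8])-[454.5,69.5]; print("tcp",tc@x,tc@y)
E
```

```text
block lead [[462.9 -35.1  98.5]
 [422.3 -32.2  98.5]] 
 x [ 18.6 -22.1] y [-103.3 -104.4]
lip [[674.5 -37.7 128. ]
 [405.4 -12.4 128. ]] 
 x [229.5 -40.9] y [-85.2 -86.3]
hinge [[674.8 150.4 112. ]
 [453.5 170.9 112. ]] 
 x [211.3 -10.8] y [102.  100.8]
near hinge corner [[423.7 165.  114. ]] 
 x [-40.] y [92.1]
tcp 1.3118551594607801 -212.18465787148844
```

Top view: block's lead end (crop (358,370)) is ~18–22 mm short of the lip and in line with the ledge. Inserting 45 mm under the lip.

>>> move_arm([
  {"fingers": 1, "translation": [0.002, 0.03, 0], "spin": 0},
  {"fingers": 1, "translation": [0.004, 0.07, 0], "spin": 0},
  {"fingers": 1, "translation": [0.007, 0.11, 0], "spin": 0},
  {"fingers": 1, "translation": [0.01, 0.149, 0], "spin": 0},
  {"fingers": 1, "translation": [0.01, 0.149, 0], "spin": 0},
])

```text
time_s: 7.22
ee_pos: [437.3, -94.7, 72.2]
orientation: [180.0, -0.1, 84.5]
force: [0.3, 0.5, -6.2]
finger_gap: 0.428
```

>>> move_arm([
  {"fingers": 1, "translation": [0, 0, 0.02], "spin": 0},
  {"fingers": 1, "translation": [0, 0, 0.05], "spin": 0},
  {"fingers": 1, "translation": [0, 0, 0.08], "spin": 0},
  {"fingers": 1, "translation": [0, 0, 0.1], "spin": 0},
  {"fingers": 1, "translation": [0, 0, 0.1], "spin": 0},
])

```text
time_s: 7.63
ee_pos: [438.5, -97.7, 104.3]
orientation: [179.8, 0.1, 84.4]
force: [0.2, -1.5, -5.7]
finger_gap: 0.427
```

```bash
python3 snap.py scene s6; python3 snap.py top t6;python3 - <<'E'
from h import *
a=cv2.imread("pics/t6.png")
A=cv2.resize(a[130:230,290:390],None,fx=3.9,fy=3.9,interpolation=cv2.INTER_CUBIC)
a=cv2.imread("pics/s6.png")
B=cv2.resize(a[150:250,230:330],None,fx=3.9,fy=3.9,interpolation=cv2.INTER_CUBIC)
cv2.imwrite("pics/c7.png",np.hstack([A,B]))
E
```

```text
7.6833 [438.13 -97.59 103.35] [179.84   0.05  84.36] [ 0.65 -0.86 -6.39] [-0.41  0.07 -0.06] 0.4273610358961884 [1556.04  745.24  870.36]
7.7333 [437.65 -97.37 102.55] [179.9    0.03  84.36] [ 0.65 -0.22 -5.99] [-0.37  0.02 -0.05] 0.4296959345933911 [ 175.75   81.62 1606.77]
```

View pics/c7.png

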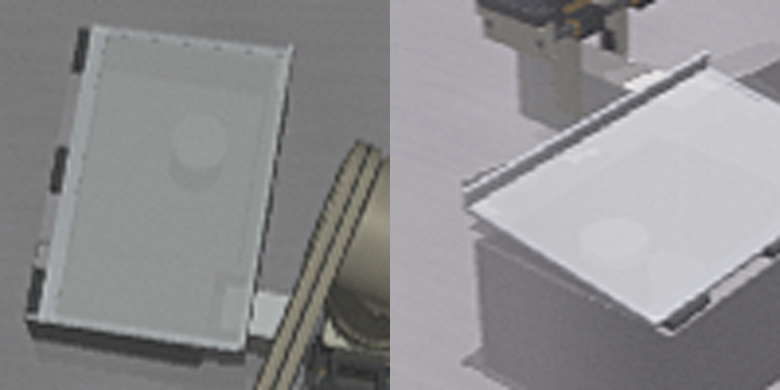

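Flap is lifting; the block's end is visible through the clear flap ~25 mm inside the lip. Continue raising.

>>> move_arm([
  {"fingers": 1, "translation": [0, 0, 0.04], "spin": 0},
  {"fingers": 1, "translation": [0, 0, 0.08], "spin": 0},
  {"fingers": 1, "translation": [0, 0, 0.12], "spin": 0},
  {"fingers": 1, "translation": [0, 0, 0.16], "spin": 0},
  {"fingers": 1, "translation": [0, 0, 0.195], "spin": 0},
])

```text
time_s: 8.15
ee_pos: [437.1, -96.9, 161.4]
orientation: [180.0, 0.0, 84.4]
force: [-0.7, -1.2, -6.0]
finger_gap: 0.422
```

>>> move_arm([
  {"fingers": 1, "translation": [0, 0, 0], "spin": 0},
  {"fingers": 1, "translation": [0, 0, 0], "spin": 0},
  {"fingers": 1, "translation": [0, 0, 0], "spin": 0},
  {"fingers": 1, "translation": [0, 0, 0], "spin": 0},
  {"fingers": 1, "translation": [0, 0, 0], "spin": 0},
])

```text
time_s: 8.57
ee_pos: [436.6, -96.7, 159.5]
orientation: [-179.9, -0.0, 84.4]
force: [-0.3, -0.4, -6.3]
finger_gap: 0.427
```

```bash
python3 snap.py scene s7; python3 snap.py top t7;python3 - <<'E'
from h import *
a=cv2.imread("pics/t7.png")
A=cv2.resize(a[130:230,290:390],None,fx=3.9,fy=3.9,interpolation=cv2.INTER_CUBIC)
a=cv2.imread("pics/s7.png")
B=cv2.resize(a[130:230,230:330],None,fx=3.9,fy=3.9,interpolation=cv2.INTER_CUBIC)
cv2.imwrite("pics/c8.png",np.hstack([A,B]))
E
```

```text
8.6167 [436.67 -96.67 159.62] [-179.93   -0.01   84.39] [-0.24 -0.56 -7.  ] [-0.27  0.04  0.01] 0.4293468928126153 [1556.04  745.24  870.36]
8.6667 [436.72 -96.67 159.72] [-179.94   -0.02   84.4 ] [-0.77 -0.54 -6.55] [-0.34  0.09 -0.01] 0.4293711416007462 [ 175.75   81.62 1606.77]
```

View pics/c8.png

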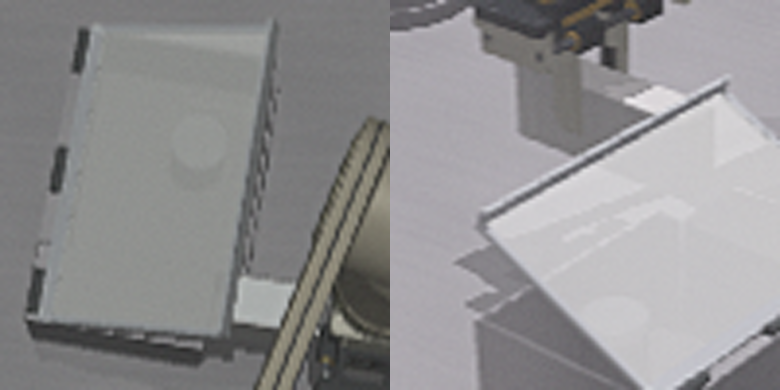

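Flap up ~25°, resting on the block; block bottom ~5 mm above ledge level. Pushing towards the hinge in two steps.

>>> move_arm([
  {"fingers": 1, "translation": [0.003, 0.03, 0.01], "spin": 0},
  {"fingers": 1, "translation": [0.008, 0.08, 0.01], "spin": 0},
  {"fingers": 1, "translation": [0.014, 0.13, 0.01], "spin": 0},
  {"fingers": 1, "translation": [0.02, 0.18, 0.01], "spin": 0},
  {"fingers": 1, "translation": [0.025, 0.233, 0.01], "spin": 0},
])

```text
time_s: 9.08
ee_pos: [444.5, -26.0, 163.4]
orientation: [-180.0, 0.0, 84.4]
force: [0.1, -2.0, -5.6]
finger_gap: 0.424
```

```bash
python3 snap.py scene s8; python3 - <<'E'
from h import *
a=cv2.imread("pics/s8.png")
cv2.imwrite("pics/c9.png",cv2.resize(a[80:240,220:380],None,fx=3.7,fy=3.7,interpolation=cv2.INTER_CUBIC))
E
```

```text
9.1333 [444.66 -23.46 163.37] [-179.99   -0.12   84.42] [ 0.78  2.11 -6.51] [-0.06  0.01 -0.06] 0.42734924372088773 [1556.04  745.24  870.36]
```

View pics/c9.png

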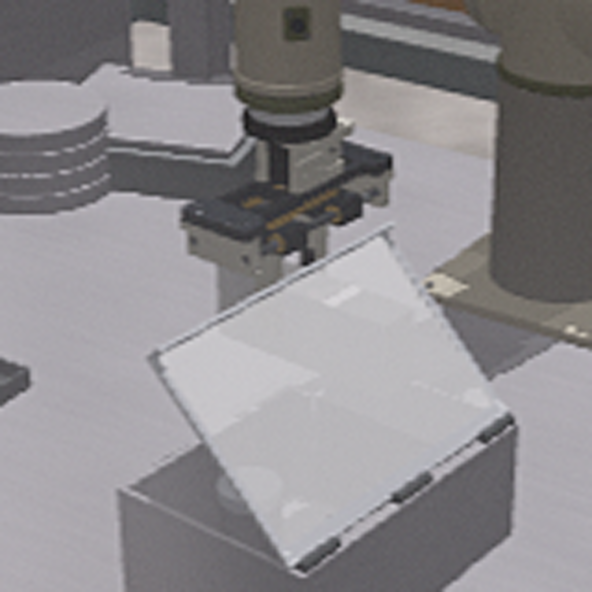

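Flap is at ~45° and clear of the hand. Continue to the end position.

>>> move_arm([
  {"fingers": 1, "translation": [0.006, 0.06, 0], "spin": 0},
  {"fingers": 1, "translation": [0.012, 0.12, 0], "spin": 0},
  {"fingers": 1, "translation": [0.018, 0.18, 0], "spin": 0},
  {"fingers": 1, "translation": [0.024, 0.225, 0], "spin": 0},
  {"fingers": 1, "translation": [0.025, 0.238, 0], "spin": 0},
])

```text
time_s: 9.55
ee_pos: [452.1, 46.4, 163.5]
orientation: [180.0, -0.0, 84.5]
force: [0.1, -1.7, -5.3]
finger_gap: 0.421
```

```bash
python3 snap.py scene s9; python3 snap.py top t9; python3 - <<'E'
from h import *
a=cv2.imread("pics/s9.png")
A=cv2.resize(a[90:240,220:370],None,fx=2.6,fy=2.6,interpolation=cv2.INTER_CUBIC)
a=cv2.imread("pics/t9.png")
B=cv2.resize(a[110:260,270:420],None,fx=2.6,fy=2.6,interpolation=cv2.INTER_CUBIC)
cv2.imwrite("pics/c10.png",np.hstack([A,B]))
E
```

```text
9.6 [452.07  46.08 163.45] [-179.99   -0.03   84.5 ] [ 0.64 -0.89 -5.15] [-0.23  0.13 -0.  ] 0.4277838393002675 [1556.04  745.24  870.36]
9.65 [451.96  45.1  163.38] [-179.98    0.01   84.5 ] [-0.08 -0.74 -5.44] [-0.32  0.14  0.05] 0.4260917325064013 [ 175.75   81.62 1606.77]
```

View pics/c10.png

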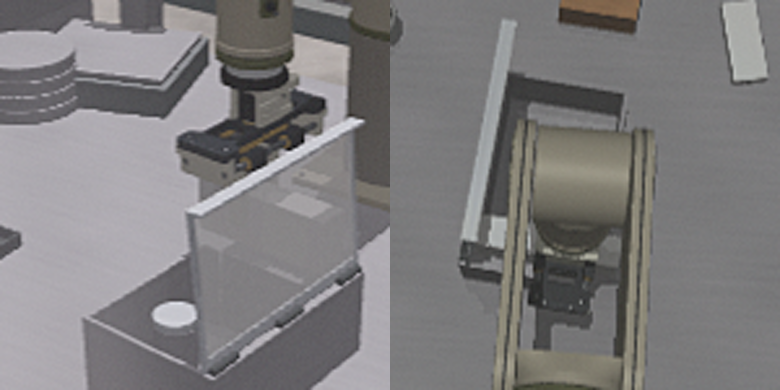

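Flap nearly upright. Lowering the block on the ledge in small steps, watching force.

>>> move_arm([
  {"fingers": 1, "translation": [0, 0, -0.007], "spin": 0},
  {"fingers": 1, "translation": [0, 0, -0.014], "spin": 0},
  {"fingers": 1, "translation": [0, 0, -0.02], "spin": 0},
  {"fingers": 1, "translation": [0, 0, -0.026], "spin": 0},
  {"fingers": 1, "translation": [0, 0, -0.026], "spin": 0},
])

```text
time_s: 10.07
ee_pos: [451.8, 44.0, 154.9]
orientation: [-180.0, 0.0, 84.3]
force: [0.1, -1.7, -6.4]
finger_gap: 0.429
```

>>> move_arm([
  {"fingers": 1, "translation": [0, 0, -0.003], "spin": 0},
  {"fingers": 1, "translation": [0, 0, -0.003], "spin": 0},
  {"fingers": 1, "translation": [0, 0, -0.006], "spin": 0},
  {"fingers": 1, "translation": [0, 0, -0.006], "spin": 0},
  {"fingers": 1, "translation": [0, 0, -0.006], "spin": 0},
])

```text
time_s: 10.48
ee_pos: [452.2, 44.4, 154.2]
orientation: [180.0, 0.0, 84.4]
force: [-1.9, -2.5, -0.6]
finger_gap: 0.426
```

```bash
python3 snap.py wrist w10
```

```text
10.5333 [452.23  44.38 154.14] [179.98   0.01  84.4 ] [-2.93 -2.73  0.74] [-0.46  0.59  0.03] 0.42467984692399474 [459.05 118.51 302.42]
```

View pics/w10.png

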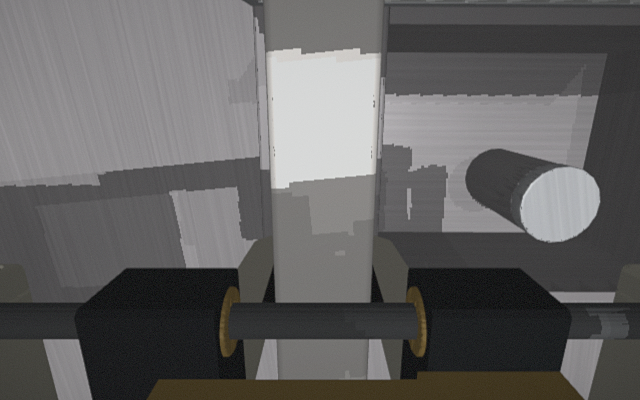

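Contact: the ledge now carries the block (Fz went from −6 to ~0 at TCP z 154, bottom = 110). Releasing.

>>> move_arm([
  {"fingers": 0.5, "translation": [0, 0, 0], "spin": 0},
  {"fingers": 0.45, "translation": [0, 0, 0], "spin": 0},
  {"fingers": 0.35, "translation": [0, 0, 0], "spin": 0},
  {"fingers": 0.25, "translation": [0, 0, 0], "spin": 0},
  {"fingers": 0.2, "translation": [0, 0, 0], "spin": 0},
])

```text
time_s: 10.95
ee_pos: [452.3, 44.6, 153.9]
orientation: [180.0, -0.0, 84.4]
force: [0.5, 0.4, 0.5]
finger_gap: 0.715
```

>>> move_arm([
  {"fingers": 0.15, "translation": [0, 0, 0], "spin": 0},
  {"fingers": 0.15, "translation": [0, 0, 0], "spin": 0},
  {"fingers": 0.15, "translation": [0, 0, 0], "spin": 0},
  {"fingers": 0.15, "translation": [0, 0, 0], "spin": 0},
  {"fingers": 0.15, "translation": [0, 0, 0], "spin": 0},
])

```text
time_s: 11.37
ee_pos: [452.1, 44.5, 153.7]
orientation: [180.0, -0.0, 84.4]
force: [0.5, 0.6, 0.4]
finger_gap: 0.849
```

```bash
python3 snap.py wrist w11; python3 snap.py scene s11; python3 - <<'E'
from h import *
a=cv2.imread("pics/s11.png")
A=cv2.resize(a[90:240,220:370],None,fx=2.6,fy=2.6,interpolation=cv2.INTER_CUBIC)
B=cv2.resize(cv2.imread("pics/w11.png"),(624,390))
cv2.imwrite("pics/c11.png",cv2.resize(np.hstack([A,B]),(800,308)))
E
```

```text
11.4167 [452.08  44.52 153.73] [-180.    -0.    84.4] [-0.61  0.3  -0.49] [-0.12 -0.01 -0.01] 0.8478454941063673 [458.97 118.6  302.  ]
11.4667 [452.1   44.49 153.73] [-180.     -0.     84.39] [-0.16  0.27  0.14] [-0.08  0.11  0.03] 0.8520001548855947 [1556.04  745.24  870.36]
```

View pics/c11.png

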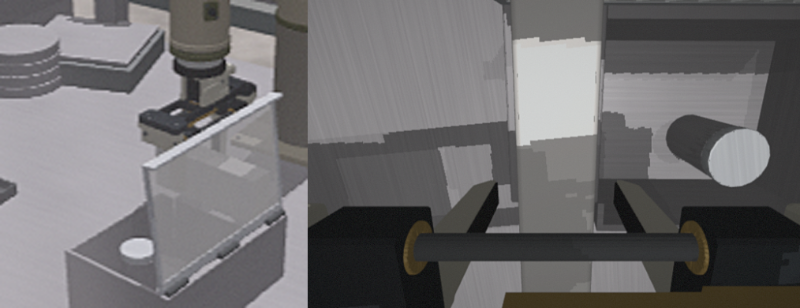

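Flap stays propped with the hand off. Raising straight up, then looking from above.

>>> move_arm([
  {"fingers": 0.15, "translation": [0, 0, 0.08], "spin": 0},
  {"fingers": 0.15, "translation": [0, 0, 0.2], "spin": 0},
  {"fingers": 0.15, "translation": [0, 0, 0.33], "spin": 0},
  {"fingers": 0.15, "translation": [0, 0, 0.46], "spin": 0},
  {"fingers": 0.15, "translation": [0, 0, 0.58], "spin": 0},
])

```text
time_s: 11.88
ee_pos: [451.9, 44.5, 330.0]
orientation: [180.0, -0.0, 84.4]
force: [0.5, 0.1, -0.1]
finger_gap: 0.849
```

>>> move_arm([
  {"fingers": 0.15, "translation": [0.07, -0.05, 0.03], "spin": 0},
  {"fingers": 0.15, "translation": [0.15, -0.1, 0.06], "spin": 0},
  {"fingers": 0.15, "translation": [0.22, -0.15, 0.06], "spin": 0},
  {"fingers": 0.15, "translation": [0.3, -0.2, 0.06], "spin": 0},
  {"fingers": 0.15, "translation": [0.3, -0.2, 0.06], "spin": 0},
])

```text
time_s: 12.3
ee_pos: [544.5, -18.0, 344.1]
orientation: [-179.9, 0.0, 84.3]
force: [0.4, 0.0, -0.6]
finger_gap: 0.853
```

>>> move_arm([
  {"fingers": 0.15, "translation": [0, 0, 0], "spin": 0},
  {"fingers": 0.15, "translation": [0, 0, 0], "spin": 0},
  {"fingers": 0.15, "translation": [0, 0, 0], "spin": 0},
  {"fingers": 0.15, "translation": [0, 0, 0], "spin": 0},
  {"fingers": 0.15, "translation": [0, 0, 0], "spin": 0},
])

```text
time_s: 12.72
ee_pos: [541.7, -15.0, 346.3]
orientation: [179.9, -0.0, 84.4]
force: [-0.7, 0.4, -0.1]
finger_gap: 0.85
```

```bash
python3 snap.py wrist w12
```

```text
12.7667 [541.79 -15.05 346.27] [179.95  -0.    84.43] [ 0.53 -0.49 -0.45] [-0.07  0.03 -0.02] 0.8514149084559329 [548.4   59.12 494.58]
```

View pics/w12.png

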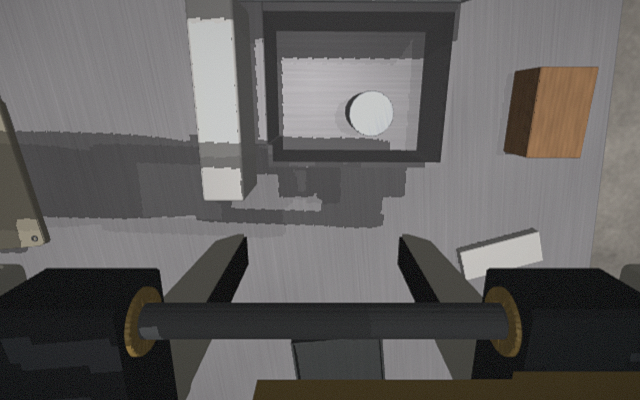

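Wrist view: block on the ledge (corners (203,200), (243,198) at its rear), tin lid at about (370,114), chamber mouth from (264,12) to (440,161).

```bash
python3 - <<'E'
from h import *
np.set_printoptions(precision=1,suppress=True)
a=cv2.imread("pics/w12.png"); g=cv2.cvtColor(a,cv2.COLOR_BGR2GRAY)
m=np.zeros_like(g); m[80:145,335:410]=(g[80:145,335:410]>175)*255
n,l,st,ce=cv2.connectedComponentsWithStats(m); k=1+np.argmax(st[1:,4]); print(st[k],ce[k])
c=cam(np.load("pics/w12.npz"))
yaw=np.radians(-5.6); x=np.array([np.cos(yaw),np.sin(yaw)]);y=np.array([-x[1],x[0]])
def show(n,P):
    d=P[:,:2]-[454.5,69.5]; print(n,P,"x",d@x,"y",d@y)
T=unproj(c,[ce[k],[st[k][0],ce[k][1]],[st[k][0]+st[k][2],ce[k][1]]],96); show("tin",T)
show("block top rear",unproj(c,[[203,200],[243,198]],180))
show("chamber",unproj(c,[[273,161],[441,161],[264,12],[462,12]],110))
E
```

```text
[ 350   92   43   43 1463] [371.1 113. ]
tin [[602.4  41.8  96. ]
 [578.7  44.   96. ]
 [627.1  39.4  96. ]] x [149.9 126.1 174.7] y [-13.2 -13.2 -13.1]
block top rear [[426.7 -19.8 180. ]
 [465.  -21.5 180. ]] x [-18.9  19.3] y [-91.6 -89.6]
chamber [[487.1   0.3 110. ]
 [676.3 -17.9 110. ]
 [498.4 151.8 110. ]
 [697.8 132.7 110. ]] x [ 39.2 229.2  35.7 236. ] y [-65.7 -65.3  86.1  86.7]
```

>>> move_arm([
  {"fingers": 0.15, "translation": [0.06, 0.06, 0], "spin": 0},
  {"fingers": 0.15, "translation": [0.13, 0.12, 0], "spin": 0},
  {"fingers": 0.15, "translation": [0.18, 0.17, -0.05], "spin": 0},
  {"fingers": 0.15, "translation": [0.203, 0.192, -0.13], "spin": 0},
  {"fingers": 0.15, "translation": [0.203, 0.192, -0.25], "spin": 0},
])

```text
time_s: 13.18
ee_pos: [605.6, 44.1, 273.5]
orientation: [179.6, -0.1, 84.5]
force: [0.8, -0.2, -0.1]
finger_gap: 0.851
```

>>> move_arm([
  {"fingers": 0.15, "translation": [0, 0, -0.1], "spin": 0},
  {"fingers": 0.15, "translation": [0, 0, -0.2], "spin": 0},
  {"fingers": 0.15, "translation": [0, 0, -0.28], "spin": 0},
  {"fingers": 0.15, "translation": [0, 0, -0.34], "spin": 0},
  {"fingers": 0.15, "translation": [0, 0, -0.34], "spin": 0},
])

```text
time_s: 13.6
ee_pos: [599.9, 42.4, 163.7]
orientation: [-179.6, 0.0, 84.4]
force: [-0.2, 1.0, -0.7]
finger_gap: 0.847
```

```bash
python3 snap.py wrist w13; python3 snap.py scene s13
```

```text
13.65 [601.1   42.37 166.46] [-179.73    0.02   84.42] [ 0.08 -0.8   0.57] [-0.03  0.05  0.  ] 0.8489876269838277 [607.85 116.49 311.89]
13.7 [602.52  42.27 168.78] [-179.94    0.01   84.41] [-0.28 -0.69  0.45] [-0.11  0.02  0.02] 0.8464617180742263 [1556.04  745.24  870.36]
```

View pics/w13.png

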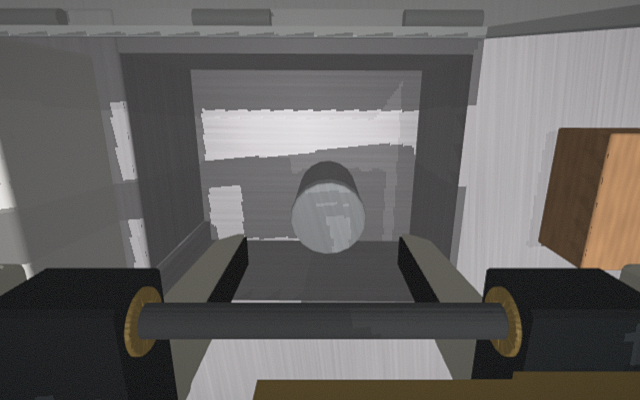

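View pics/s13.png

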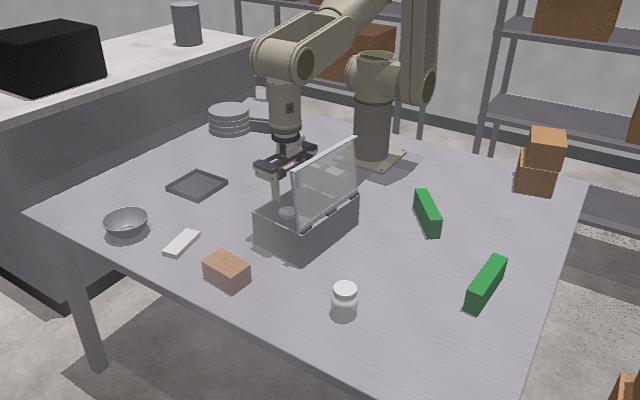

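```bash
python3 - <<'E'
from h import *
c=cam(np.load("pics/w13.npz")); print(unproj(c,[[328.2,217],[291.5,217],[364.5,217],[328,181.5],[328,253]],96))
E
```

```text
[[602.98830197  42.7812027   96.        ]
 [578.69108963  45.06019279  96.        ]
 [626.98326968  40.53056206  96.        ]
 [605.06859728  66.87011511  96.        ]
 [600.47442183  16.87844188  96.        ]]
```

Tin confirmed at (603, 42), directly under the tool. Descending and gripping.

>>> move_arm([
  {"fingers": 0.15, "translation": [0, 0, -0.08], "spin": 0},
  {"fingers": 0.15, "translation": [0, 0, -0.16], "spin": 0},
  {"fingers": 0.15, "translation": [0, 0, -0.24], "spin": 0},
  {"fingers": 0.15, "translation": [0, 0, -0.3], "spin": 0},
  {"fingers": 0.15, "translation": [0, 0, -0.327], "spin": 0},
])

```text
time_s: 14.12
ee_pos: [602.9, 42.1, 70.2]
orientation: [-180.0, 0.0, 84.4]
force: [-0.7, -1.0, -1.0]
finger_gap: 0.854
```

>>> move_arm([
  {"fingers": 0.3, "translation": [0, 0, 0], "spin": 0},
  {"fingers": 0.4, "translation": [0, 0, 0], "spin": 0},
  {"fingers": 0.45, "translation": [0, 0, 0], "spin": 0},
  {"fingers": 0.55, "translation": [0, 0, 0], "spin": 0},
  {"fingers": 0.7, "translation": [0, 0, 0], "spin": 0},
], newtons=25)

```text
time_s: 14.53
ee_pos: [604.1, 42.1, 72.4]
orientation: [179.9, -0.0, 84.4]
force: [-2.1, 0.2, 4.5]
finger_gap: 0.546
```

>>> move_arm([
  {"fingers": 0.9, "translation": [0, 0, 0], "spin": 0},
  {"fingers": 0.9, "translation": [0, 0, 0], "spin": 0},
  {"fingers": 0.9, "translation": [0, 0, 0], "spin": 0},
  {"fingers": 0.9, "translation": [0, 0, 0], "spin": 0},
  {"fingers": 0.9, "translation": [0, 0, 0], "spin": 0},
], newtons=25)

```text
time_s: 14.95
ee_pos: [604.0, 42.1, 72.3]
orientation: [179.9, -0.0, 84.4]
force: [-1.8, -0.2, 6.3]
finger_gap: 0.543
```

>>> move_arm([
  {"fingers": 0.9, "translation": [0, 0, 0.01], "spin": 0},
  {"fingers": 0.9, "translation": [0, 0, 0.02], "spin": 0},
  {"fingers": 0.9, "translation": [0, 0, 0.04], "spin": 0},
  {"fingers": 0.9, "translation": [0, 0, 0.06], "spin": 0},
  {"fingers": 0.9, "translation": [0, 0, 0.08], "spin": 0},
])

```text
time_s: 15.37
ee_pos: [602.9, 42.1, 95.2]
orientation: [-180.0, 0.0, 84.4]
force: [0.2, 0.7, -3.0]
finger_gap: 0.54
```

```bash
python3 snap.py wrist w14; python3 snap.py scene s14
```

```text
15.4167 [603.88  42.11  96.82] [179.88  -0.01  84.4 ] [ 1.39  0.38 -1.15] [-0.08  0.03  0.03] 0.5430226586849529 [609.82 116.19 243.44]
15.4667 [604.08  42.09  96.45] [179.85  -0.01  84.4 ] [ 0.37 -0.01 -2.3 ] [-0.1   0.09 -0.02] 0.5401369143893986 [1556.04  745.24  870.36]
```

View pics/w14.png

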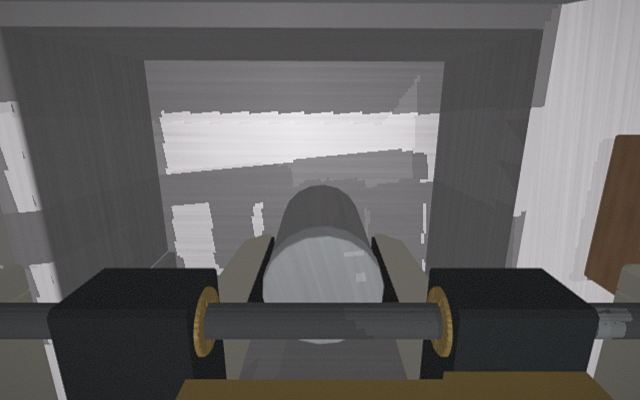

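View pics/s14.png

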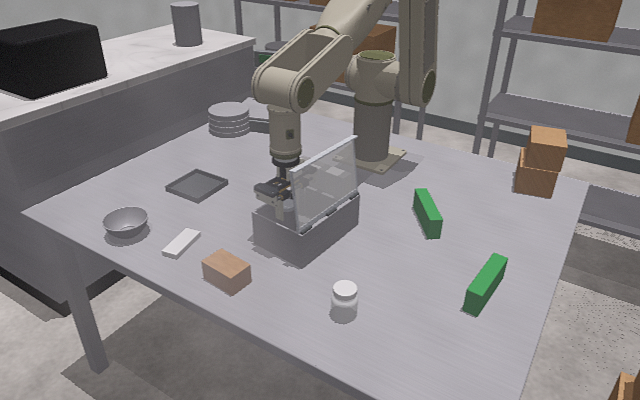

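Tin is held (gap 0.54, ~2 N weight), flap still propped. Lifting out.

>>> move_arm([
  {"fingers": 0.9, "translation": [0, 0, 0.08], "spin": 0},
  {"fingers": 0.9, "translation": [0, 0, 0.18], "spin": 0},
  {"fingers": 0.9, "translation": [0, 0, 0.28], "spin": 0},
  {"fingers": 0.9, "translation": [0, 0, 0.38], "spin": 0},
  {"fingers": 0.9, "translation": [0, 0, 0.46], "spin": 0},
])

```text
time_s: 15.88
ee_pos: [603.4, 42.1, 235.3]
orientation: [179.9, -0.0, 84.4]
force: [1.3, -0.6, -2.1]
finger_gap: 0.543
```

>>> move_arm([
  {"fingers": 0.9, "translation": [0, 0, 0.06], "spin": 0},
  {"fingers": 0.9, "translation": [-0.01, -0.05, 0.06], "spin": 0},
  {"fingers": 0.9, "translation": [-0.02, -0.12, 0.06], "spin": 0},
  {"fingers": 0.9, "translation": [-0.04, -0.21, 0.06], "spin": 0},
  {"fingers": 0.9, "translation": [-0.05, -0.31, 0.06], "spin": 0},
])

```text
time_s: 16.3
ee_pos: [587.5, -50.9, 250.7]
orientation: [-180.0, -0.0, 84.5]
force: [-0.7, 0.1, -2.6]
finger_gap: 0.544
```

>>> move_arm([
  {"fingers": 0.9, "translation": [-0.02, -0.11, 0], "spin": 0},
  {"fingers": 0.9, "translation": [-0.04, -0.22, 0], "spin": 0},
  {"fingers": 0.9, "translation": [-0.06, -0.33, 0], "spin": 0},
  {"fingers": 0.9, "translation": [-0.08, -0.44, 0], "spin": 0},
  {"fingers": 0.9, "translation": [-0.1, -0.55, 0], "spin": 0},
])

```text
time_s: 16.72
ee_pos: [557.4, -217.4, 250.6]
orientation: [180.0, -0.0, 84.4]
force: [0.9, -0.2, -3.4]
finger_gap: 0.546
```

>>> move_arm([
  {"fingers": 0.9, "translation": [-0.02, -0.11, 0], "spin": 0},
  {"fingers": 0.9, "translation": [-0.04, -0.22, 0], "spin": 0},
  {"fingers": 0.9, "translation": [-0.06, -0.33, 0], "spin": 0},
  {"fingers": 0.9, "translation": [-0.08, -0.43, 0], "spin": 0},
  {"fingers": 0.9, "translation": [-0.09, -0.5, 0], "spin": 0},
])

```text
time_s: 17.13
ee_pos: [529.7, -368.7, 250.4]
orientation: [-180.0, 0.0, 84.3]
force: [1.1, 0.1, -2.1]
finger_gap: 0.543
```

>>> move_arm([
  {"fingers": 0.9, "translation": [0, -0.04, 0], "spin": 0},
  {"fingers": 0.9, "translation": [0, -0.07, 0], "spin": 0},
  {"fingers": 0.9, "translation": [0, -0.07, 0], "spin": 0},
  {"fingers": 0.9, "translation": [0, -0.07, 0], "spin": 0},
  {"fingers": 0.9, "translation": [0, -0.07, 0], "spin": 0},
])

```text
time_s: 17.55
ee_pos: [531.6, -385.6, 250.6]
orientation: [180.0, -0.0, 84.5]
force: [0.5, 0.0, -2.7]
finger_gap: 0.547
```

```bash
python3 snap.py wrist w15; python3 snap.py scene s15
```

```text
17.6 [ 531.59 -385.49  250.72] [180.    -0.02  84.49] [-0.09 -0.66 -2.68] [-0.05  0.06  0.01] 0.54229225745165 [ 538.36 -311.52  398.93]
17.65 [ 531.58 -385.58  250.8 ] [179.99  -0.01  84.49] [ 0.38 -0.85 -1.58] [-0.11  0.07 -0.02] 0.5444461241007325 [1556.04  745.24  870.36]
```

View pics/w15.png

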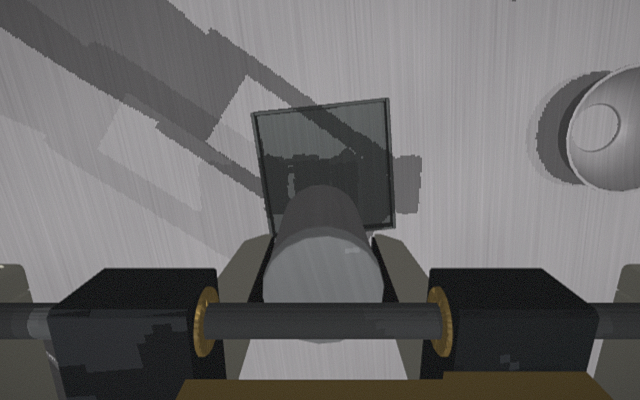

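View pics/s15.png

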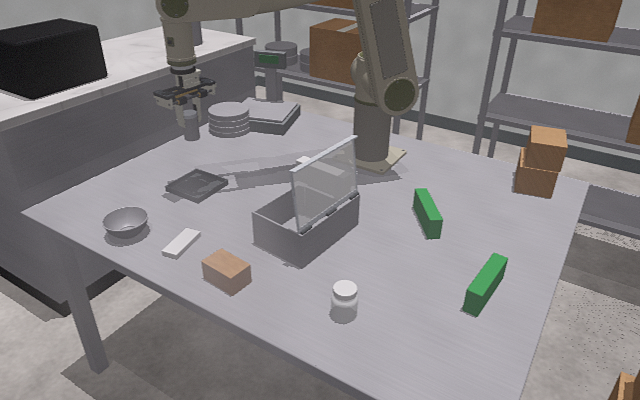

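Flap still propped; wrist view shows the tray corners at (251,113), (388,98), (394,228), (271,236).

```bash
python3 - <<'E'
from h import *
np.set_printoptions(precision=1,suppress=True)
c=cam(np.load("pics/w15.npz")); P=unproj(c,[[251,113],[388,98],[395,228],[272,236]],24);print(P,P.mean(0),np.linalg.norm(P-np.roll(P,1,0),axis=1))
s=cam(np.load("pics/s15.npz")); P=unproj(s,[[166,185],[194,170],[228,184],[197,200]],24);print(P,P.mean(0))
E
```

```text
[[ 461.9 -315.5   24. ]
 [ 607.4 -314.    24. ]
 [ 609.1 -460.2   24. ]
 [ 465.2 -456.4   24. ]] [ 535.9 -386.5   24. ] [141.  145.5 146.2 144. ]
[[ 609.7 -453.9   24. ]
 [ 481.8 -451.    24. ]
 [ 491.1 -284.6   24. ]
 [ 622.5 -299.5   24. ]] [ 551.3 -372.2   24. ]
```

>>> move_arm([
  {"fingers": 0.9, "translation": [0.007, 0, -0.07], "spin": 0},
  {"fingers": 0.9, "translation": [0.007, 0, -0.16], "spin": 0},
  {"fingers": 0.9, "translation": [0.007, 0, -0.26], "spin": 0},
  {"fingers": 0.9, "translation": [0.007, 0, -0.36], "spin": 0},
  {"fingers": 0.9, "translation": [0.007, 0, -0.45], "spin": 0},
])

```text
time_s: 18.07
ee_pos: [533.3, -385.6, 114.1]
orientation: [-180.0, -0.0, 84.5]
force: [-0.7, -0.1, -1.8]
finger_gap: 0.543
```

>>> move_arm([
  {"fingers": 0.9, "translation": [0, 0, -0.05], "spin": 0},
  {"fingers": 0.9, "translation": [0, 0, -0.09], "spin": 0},
  {"fingers": 0.9, "translation": [0, 0, -0.12], "spin": 0},
  {"fingers": 0.9, "translation": [0, 0, -0.132], "spin": 0},
  {"fingers": 0.9, "translation": [0, 0, -0.132], "spin": 0},
])

```text
time_s: 18.48
ee_pos: [533.3, -386.6, 75.9]
orientation: [-180.0, -0.0, 84.4]
force: [0.4, -0.4, -2.6]
finger_gap: 0.544
```

>>> move_arm([
  {"fingers": 0.9, "translation": [0, 0, -0.003], "spin": 0},
  {"fingers": 0.9, "translation": [0, 0, -0.006], "spin": 0},
  {"fingers": 0.9, "translation": [0, 0, -0.009], "spin": 0},
  {"fingers": 0.9, "translation": [0, 0, -0.01], "spin": 0},
  {"fingers": 0.9, "translation": [0, 0, -0.01], "spin": 0},
])

```text
time_s: 18.9
ee_pos: [533.3, -387.1, 73.5]
orientation: [180.0, 0.0, 84.4]
force: [0.7, -0.5, -2.3]
finger_gap: 0.54
```

```bash
python3 snap.py wrist w16; python3 snap.py scene s16
python3 - <<'E'
from h import *
a=cv2.imread("pics/s16.png")
cv2.imwrite("pics/c16.png",cv2.resize(a[80:230,130:370],None,fx=3.3,fy=3.3,interpolation=cv2.INTER_CUBIC))
E
```

```text
18.95 [ 533.21 -387.05   73.38] [179.98   0.02  84.39] [ 0.24 -0.34 -3.32] [-0.06  0.04  0.02] 0.5428370914299627 [ 540.07 -312.94  221.73]
19.0 [ 533.16 -387.     73.28] [179.99   0.01  84.39] [-0.21  0.77 -2.43] [-0.1   0.08  0.02] 0.542146913859792 [1556.04  745.24  870.36]
```

View pics/c16.png

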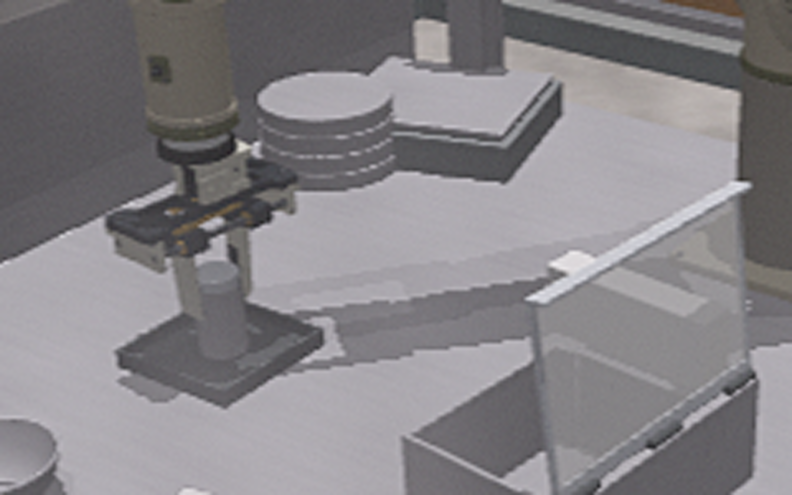

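View pics/w16.png

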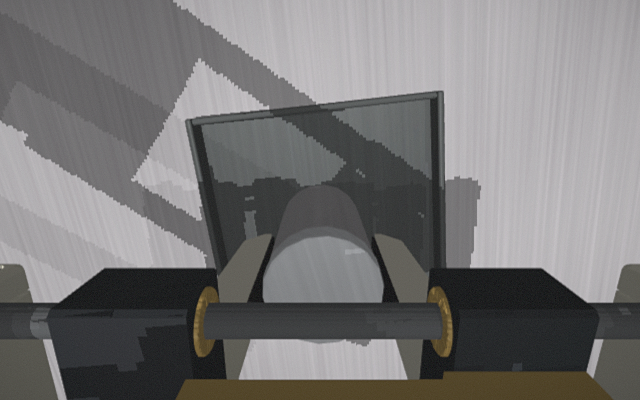

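Tin is upright, centred over the tray; no contact yet. Lowering in 1 mm steps.

>>> move_arm([
  {"fingers": 0.9, "translation": [0, 0, -0.003], "spin": 0},
  {"fingers": 0.9, "translation": [0, 0, -0.005], "spin": 0},
  {"fingers": 0.9, "translation": [0, 0, -0.007], "spin": 0},
  {"fingers": 0.9, "translation": [0, 0, -0.009], "spin": 0},
  {"fingers": 0.9, "translation": [0, 0, -0.009], "spin": 0},
])

```text
time_s: 19.42
ee_pos: [533.1, -386.9, 70.5]
orientation: [-180.0, 0.0, 84.4]
force: [-1.3, 1.0, -0.4]
finger_gap: 0.545
```

>>> move_arm([
  {"fingers": 0.9, "translation": [0, 0, -0.002], "spin": 0},
  {"fingers": 0.9, "translation": [0, 0, -0.003], "spin": 0},
  {"fingers": 0.9, "translation": [0, 0, -0.003], "spin": 0},
  {"fingers": 0.9, "translation": [0, 0, -0.003], "spin": 0},
  {"fingers": 0.9, "translation": [0, 0, -0.003], "spin": 0},
])

```text
time_s: 19.83
ee_pos: [533.1, -387.1, 70.4]
orientation: [180.0, 0.0, 84.4]
force: [-4.1, 1.7, 6.6]
finger_gap: 0.545
```

Contact at TCP z 70.4, as predicted. Easing the press and opening.

>>> move_arm([
  {"fingers": 0.9, "translation": [0, 0, 0.002], "spin": 0},
  {"fingers": 0.9, "translation": [0, 0, 0.002], "spin": 0},
  {"fingers": 0.42, "translation": [0, 0, 0.002], "spin": 0},
  {"fingers": 0.35, "translation": [0, 0, 0.002], "spin": 0},
  {"fingers": 0.3, "translation": [0, 0, 0.002], "spin": 0},
])

```text
time_s: 20.25
ee_pos: [533.3, -387.0, 70.0]
orientation: [180.0, 0.0, 84.4]
force: [0.7, 0.5, 0.2]
finger_gap: 0.669
```

>>> move_arm([
  {"fingers": 0.2, "translation": [0, 0, 0.002], "spin": 0},
  {"fingers": 0.1, "translation": [0, 0, 0.002], "spin": 0},
  {"fingers": 0.05, "translation": [0, 0, 0.002], "spin": 0},
  {"fingers": 0.05, "translation": [0, 0, 0.002], "spin": 0},
  {"fingers": 0.05, "translation": [0, 0, 0.002], "spin": 0},
])

```text
time_s: 20.67
ee_pos: [533.1, -386.9, 70.6]
orientation: [180.0, -0.0, 84.4]
force: [1.2, -0.2, 0.2]
finger_gap: 0.942
```

>>> move_arm([
  {"fingers": 0.05, "translation": [0, 0, 0.05], "spin": 0},
  {"fingers": 0.05, "translation": [0, 0, 0.12], "spin": 0},
  {"fingers": 0.05, "translation": [0, 0, 0.22], "spin": 0},
  {"fingers": 0.05, "translation": [0, 0, 0.33], "spin": 0},
  {"fingers": 0.05, "translation": [0, 0, 0.45], "spin": 0},
])

```text
time_s: 21.08
ee_pos: [532.5, -386.4, 207.2]
orientation: [-179.9, -0.0, 84.4]
force: [0.8, -0.1, -0.8]
finger_gap: 0.95
```

>>> move_arm([
  {"fingers": 0.05, "translation": [0, 0, 0.08], "spin": 0},
  {"fingers": 0.05, "translation": [0, 0, 0.1], "spin": 0},
  {"fingers": 0.05, "translation": [0, 0, 0.1], "spin": 0},
  {"fingers": 0.05, "translation": [0, 0, 0.1], "spin": 0},
  {"fingers": 0.05, "translation": [0, 0, 0.1], "spin": 0},
])

```text
time_s: 21.5
ee_pos: [532.3, -386.2, 233.4]
orientation: [-179.8, -0.1, 84.4]
force: [0.2, 1.2, -0.5]
finger_gap: 0.951
```

```bash
python3 snap.py wrist w17; python3 snap.py scene s17
python3 - <<'E'
from h import *
a=cv2.imread("pics/s17.png")
cv2.imwrite("pics/c17.png",cv2.resize(a[110:260,150:390],None,fx=3.3,fy=3.3,interpolation=cv2.INTER_CUBIC))
E
```

```text
21.55 [ 532.16 -386.11  232.97] [-179.81   -0.13   84.39] [ 1.02  0.39 -0.79] [-0.07  0.11  0.01] 0.949984784053851 [ 539.54 -312.44  381.77]
21.6 [ 532.18 -386.14  233.  ] [-179.81   -0.13   84.39] [-0.45  0.11  0.18] [-0.1   0.02  0.04] 0.9528856120209004 [1556.04  745.24  870.36]
```

View pics/c17.png

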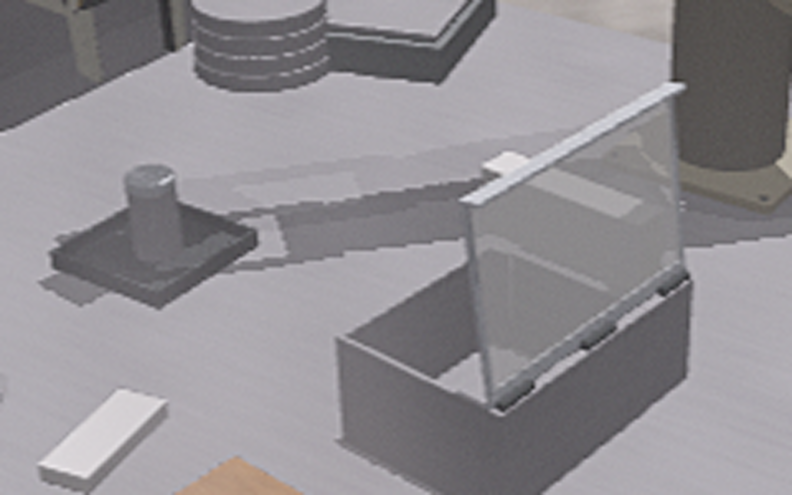

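View pics/w17.png

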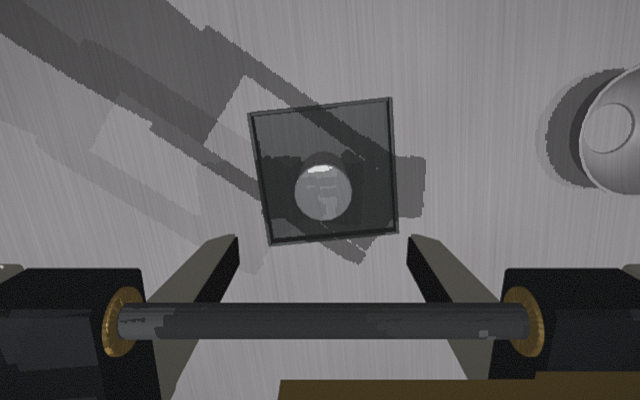

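Tin stands upright in the tray (lid at (323,192), tray corners (248,113), (392,98), (399,233), (270,245)); flap is propped on the block. Final numeric check, then hand in.

```bash
python3 - <<'E'
from bench import bot
from h import *
np.set_printoptions(precision=1,suppress=True)
c=cam(np.load("pics/w17.npz")); P=unproj(c,[[248,113],[392,98],[399,233],[270,245]],24).mean(0); T=unproj(c,[[323.5,192]],94)[0]
print(P,T,T-P, bot.observe()["qvel"])
print(bot.close_job())
E
```

```text
[ 536.5 -387.6   24. ] [ 532.5 -386.9   94. ] [-4.   0.8 70. ] [-0.1 -0.  -0.3 -0.   0.1 -0.1]
the job is handed in; nothing more can be done
None
```

The job is done and handed in at about 21.6 s of the 69 s limit. No verdict is reported, so these are my own last checks.

- **Flap and block:** I gripped the white block 22 mm behind its centre, lifted the flap by its overhanging edge and pushed it open. I set the block on the ledge and took the hand off. The block measured about 1 mm from the ledge point along the ledge and 0 mm across it. The flap was propped nearly upright in every later picture, including the last one. I judged its angle by eye from the pictures and never measured it.
- **Tin:** I lifted the tin out of the bin and lowered it until it touched the tray floor, at the height I had predicted. I then released it. It stands upright, about 4 mm from the tray's centre in x and 1 mm in y, and the hand is well clear of everything.

**Disagreements:** the cameras differed from each other.
- The scene camera put the tray centre about 20 mm away from the wrist and top views.
- The top view put the flap's lip about 5 mm off.

I relied on the wrist views, cross-checked against the given sizes.

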